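# Close and tuck the vent flap of an incubation tub

## Robot

A 6-joint arm with a two-finger parallel gripper is mounted at the origin on the work surface. World frame = base frame: x ahead of the robot, y to its left, z up, the work surface at z = 0. Lengths are in m, angles in degrees, forces in N, time in s.
With the tool pointing down it reaches from about 0.4 to 0.825 m from the base axis. Payload 7 kg.
Tool frame: the origin (TCP) lies at the very end of the fingers, on their centre line; the grasp point (between the pads) lies 19 mm behind it; z points along the fingers, y is the line along which they close (so a half turn about z gives the same grasp; the last joint's range is limited). The gripper opens to 88 mm and grips with 3 to 60 N. Pads are 19 mm wide; open, the fingers measure 130 mm over their backs; the gripper's body (78 mm by 193 mm) begins 47 mm behind the grasp point.
Start: joints at [89.444, 20.546, 0.682, 0, -70.136, -16.507], TCP at [0.198, 0.645, 0.227] pointing down, gripper open.
Joint ranges: [-176.03, 176.03], [-82.01, 121.73], [-58.28, 71.71], [-173.87, 95.51], [-174.79, -0.11], [-173.66, 173.66]. Speed limits (degrees/s): [136.94, 136.94, 172.46, 180, 180, 180].

## Interface

Orientations are given as [roll, pitch, yaw] about the fixed x, y, z axes, in that order (R = Rz(yaw) Ry(pitch) Rx(roll)).
In Python, from plant import get_state, capture, close_job, regions_of gives the robot as it stands.
- The arm moves only by the tool jog_arm, never from a script. Its argument "moves" is a list of rows, each a list of 3 entries, a list of its own where there are three numbers: the shift along the tool's x, y, z in cm, then the turn about the tool's z in degrees, then the finger opening in cm, from 0 to 8.76. A call has 1 to 12 rows; each row shifts and turns the commanded pose from where the row before left it, along the tool's axes as they then stand; what a row does not reach is not made up. A row lasts 1/8 s, in which the tool goes at most 62.5 mm and 10.7 degrees, less where a joint would pass 70% of its speed; a pose out of reach is approached as far as the arm can. A call is refused whole if a number of a shift passes 6.25 or a number of a turn 10.7, either way. A call with a gripper value outside its range is refused whole. The fingers move at their own pace and stop on an object; "newtons" is the grip in N (left out, the last holds). Time passes only in rows, so rows that do not move let the fingers close. It gives the time, the measured TCP pose, the force, the opening and the grip force at its end, in the units of the state.
- get_state(): the state, without advancing time (a new reading comes with each control period).
- capture(name): name is "scene" or "top" or "wrist"; returns a dict with "pixels" (480x640x3 uint8, blue, green, red), "mtx" (3x3 intrinsics, pixels), "world_from_camera" (4x4, takes a point from camera to world coordinates); the wrist camera has in their place "hand_eye" (4x4, takes a point from camera to tool coordinates, whose origin is the TCP and whose axes are the flange's). Camera axes: x right, y down, z forward; pixel columns grow to the right and rows downward; lengths in m; the calibration is good to about 2 mm. A picture is of the moment at which its call begins: read the wrist's pose just before it. There is no depth.
- close_job(): hands the job in; it is judged then, once.
Trained networks look in a picture, given as the dict that the camera call returned (one of the last four; its "shot" number tells which), for a name from the list of things; names that differ only in an ending like _2 or _b are one class to them, and where a whole thing is asked for, a point or a joint stands for the part that bears it (a point fixed in the world has none). Each returns a list of dicts, best first, with "confidence" (0 to 1); they miss things now and then, are a little off and sometimes report something else, mostly with a low value. They report only what shows in the picture. A call takes as long as a camera call.
- regions_of(picture, thing): "pixels" (480x640 bool, what is visible of it) and "pixel" ([column, row] in pixels, amid what is visible of it).
The state is a dict: "time_s": time; "joints": joint angles; "qd": joint speeds; "joint_torque": joint torques, N m; "tcp_pos": TCP position; "eef_rot": TCP orientation; "contact_force": force on the tool from outside, world axes, zero at the start; "moment": the same for the moment, N m; "gripper_width": finger opening in m; "gripper_force": force on a finger pad.
Only numpy, scipy, OpenCV 4.12 (cv2) and the standard library are available. Lean on these libraries where they do the work, as an engineer would, in place of code of your own. Each camera call takes 0.05 s, during which the arm holds its last target. There are 200 camera calls.

## Task

Close the vent of the incubation tub: with a fingertip, push the raised blue flap over until it lies flat on the lid, then, keeping it down, push it forward by its yellow ridge until it is fully home with its edge tucked beneath the orange lip, so that it stays shut by itself. Only push it: do not pinch it or touch the grey filter pad on its inner face, and leave the jar, the bottle and the punnet standing where they are.

Things in the scene. Friction and masses are not known exactly. Their poses are not given: they have to be found in the camera images.
- tub: Clear tub with a brown block inside and a white lid, fixed to the table. 240 mm along its x, 200 mm along y, lid top 125 mm above its origin (centre of underside). x points from the flap's hinge to the orange lip, z up. Hinge line along y at x = -55 mm (drawn back). Grey guides on the lid at y = +-56 mm, x -66 to -18 mm, 8 mm wide, 10 mm high. All heights at the lip are above the lid top.
- flap (a joint): Angle of the blue flap, rad, 0 to 2.0: 0 = flat on the lid, pointing to the lip; 1.57 = upright; more = leaning back. Plate 85 mm from hinge line to free edge, 96 mm wide, 4 mm thick. Weak spring and friction: left flat but untucked it springs up to about 0.35 rad; 2 N at mid-flap hold it flat. Tucked it rests at 0 to 0.04 rad against the lip.
- hinge_block (a joint): Slide of flap and hinge pin along the tub's +x, m. 0 = drawn back (flat flap's edge 6 mm short of the lip's flare), 0.026 = end stop, fully home (edge 12 mm under the flat roof). Friction about 4 N, stays where left. Pushed forward before the flap is flat, the flap lands on top of the lip: fold it by pushing well away from the hinge.
- flap_hinge (a point): Middle of the flap's hinge line (in the flap's mid-plane), 5 mm above the lid; it moves with the slide, axes as the tub.
- flap_edge (a point): Middle of the flap's free edge, at half thickness. x points from hinge to edge, z out of the outer face (upper when flat, away from the lip when raised). On the outer face a yellow ridge 80 mm long runs across, parallel to the hinge, from 60 to 65 mm from the hinge line, standing 10 mm above that face: push on its hinge side.
- lip_edge (a point): Middle of the inner edge of the orange lip's flat roof, at its underside: tub x = 44 mm, 10 mm above the lid. The lip is a fixed hood 84 mm wide, open towards the hinge; roof from x = 44 to 64 mm, 3 mm thick, back wall at x = 60 to 65 mm. Its entry is flared upward from x = 44 to 36 mm, top 18 mm above the lid.
- filter_pad: Grey filter pad, 58 x 74 x 2 mm, on the flap's inner face (the one towards the lip when raised), from 13 to 71 mm from the hinge line. Not to be touched. Origin: middle of the hinge line; axes as the flap (x from hinge to free edge, z out of the outer face).
- spawn_jar: Loose amber jar with a green lid, 72 mm diameter, 110 mm high, standing beside the tub. Origin: centre of its underside. A bystander.
- mist_bottle: Loose green bottle with a white cap, 66 mm diameter, 170 mm high, standing beside the tub. Origin: centre of its underside. A bystander.
- mushroom_punnet: Loose cardboard punnet of brown mushrooms, 130 x 100 mm, about 52 mm high, beside the tub. Origin: centre of its underside. A bystander.

How it is judged (in metres and radians):
On the way, in this order (a step that is already met when the one before it is completed fails the run):
1. the flap is folded over flat (value of joint flap below 0.15 rad), for 0.1 s.
2. the flap's edge is pushed home under the lip (value of joint flap below 0.06 rad and value of joint hinge_block above 0.02 m), for 0.2 s.
At the end, for the whole second after the job is handed in: The flap lies flat (within 0.06 rad, held by the lip), slid at least 20 of 26 mm home under the lip, at rest; jar, bottle and punnet upright within 30 mm of where they stood (all of step 2 and velocity of joint flap below 0.05 rad/s and distance of each of spawn_jar, mist_bottle, mushroom_punnet from where it was at the start of the episode below 0.03 m and angle between each of spawn_jar, mist_bottle, mushroom_punnet's own z axis and vertical below 0.2 rad); the robot touches nothing.
It fails at once if the filter pad on the flap's inner face is touched (or the flap pinched) (contact force between any of the fingers, the arm and filter_pad above 0.3 N).
It fails at once if a bystander is shoved, tipped or lifted (distance of any of spawn_jar, mist_bottle, mushroom_punnet from where it was at the start of the episode above 0.03 m or angle between any of spawn_jar, mist_bottle, mushroom_punnet's own z axis and vertical above 0.3 rad or height (world z) of any of spawn_jar, mist_bottle, mushroom_punnet above 0.015 m).
It also fails if it takes over 37 s, if anything falls off the work surface, if the arm or the gripper's body presses on something with over 40 N, if the wrist force passes 120 N, or if a joint passes its speed limit or range.

## Working session

There is one attempt and no reset: what is moved stays moved. The work goes in short steps, Python scripts to look and compute and a tool call to move; the robot and the scene stay as the last step left them, time stands still between calls to the robot, and variables do not carry over. Pictures are saved under pics/ and viewed, at most 10 in all, crops included, and the job is handed in when it is done.

Besides the shell and the picture viewer there is one more tool, called as name(argument=value, ...) on one line, values as JSON. jog_arm: Moves the arm, as the interface text tells. Its arguments: {"type":"object","properties":{"moves":{"type":"array"},"newtons":{"type":"number"}},"required":["moves"]}

```bash
mkdir -p pics
cat > h.py <<'E'
import numpy as np, cv2
from plant import get_state, capture, close_job, regions_of
def ray(p,px):
    K=p["mtx"];T=np.array(p["world_from_camera"])
    d=T[:3,:3]@np.linalg.inv(K)@np.array([px[0],px[1],1.]);return T[:3,3],d
def onz(p,px,z):
    o,d=ray(p,px);return o+d*(z-o[2])/d[2]
def proj(p,X):
    T=np.linalg.inv(np.array(p["world_from_camera"]));X=np.atleast_2d(X)
    c=X@T[:3,:3].T+T[:3,3];u=c@np.array(p["mtx"]).T;return u[:,:2]/u[:,2:]
E
python3 - <<'E'
from h import *
np.set_printoptions(precision=3,suppress=True)
s=get_state();print(s)
for n in("scene","top"):
    p=capture(n);cv2.imwrite(f"pics/{n}0.png",p["pixels"]);print(n,p["world_from_camera"],p["mtx"])
    for t in("tub","flap","spawn_jar","mist_bottle","mushroom_punnet","filter_pad"):
        print(t,[(round(r["confidence"],2),r["pixel"]) for r in regions_of(p,t)[:2]])
E
```

```text
{'time_s': 0.0, 'joints': array([ 89.443,  20.591,   0.633,  -0.022, -70.136, -16.505]), 'qd': array([-0.002, -0.062, -0.062, -0.019,  0.048,  0.086]), 'joint_torque': array([  0.   , -58.271,  29.305,   6.997,   0.007,  -0.   ]), 'tcp_pos': array([0.198, 0.645, 0.226]), 'eef_rot': array([179.904,  -0.007, -17.07 ]), 'contact_force': array([0.423, 0.414, 0.142]), 'moment': array([ 0.021, -0.023, -0.028]), 'gripper_force': 0.0, 'gripper_width': 0.08777526148021902}
scene [[-0.64   0.408 -0.65   1.323]
 [ 0.768  0.326 -0.551  0.679]
 [-0.013 -0.853 -0.522  0.706]
 [ 0.     0.     0.     1.   ]] [[573.036   0.    320.223]
 [  0.    573.036 235.218]
 [  0.      0.      1.   ]]
tub [(0.91, [305.5, 236.5]), (0.38, [320.3, 185.6])]
flap [(0.86, [318.2, 185.3])]
spawn_jar [(0.68, [255.5, 194.3])]
mist_bottle [(0.83, [206.5, 223.7])]
mushroom_punnet [(0.56, [397.9, 277.2]), (0.18, [317.5, 186.5])]
filter_pad [(0.9, [316.8, 185.7])]
top [[ 0.01  -0.989  0.145  0.433]
 [-1.    -0.009  0.009  0.031]
 [-0.008 -0.145 -0.989  1.175]
 [ 0.     0.     0.     1.   ]] [[557.373   0.    325.968]
 [  0.    557.373 234.846]
 [  0.      0.      1.   ]]
tub [(0.78, [351.6, 258.9])]
flap [(0.73, [354.1, 275.1]), (0.3, [452.1, 288.7])]
spawn_jar []
mist_bottle [(0.94, [452.6, 211.0]), (0.22, [452.5, 290.3])]
mushroom_punnet [(0.78, [255.8, 282.5])]
filter_pad []
```

View pics/scene0.png

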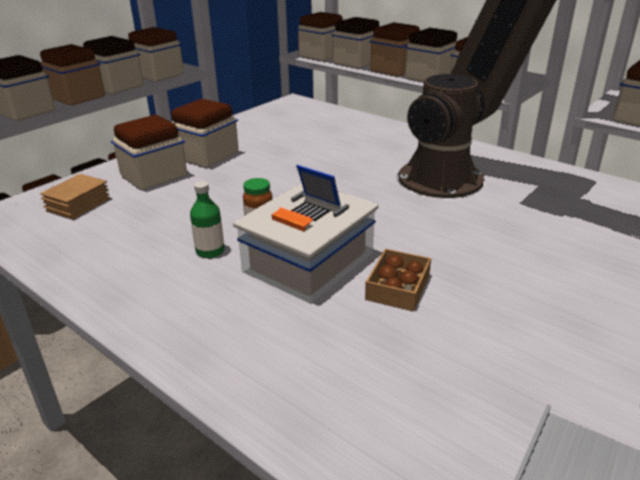

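View pics/top0.png

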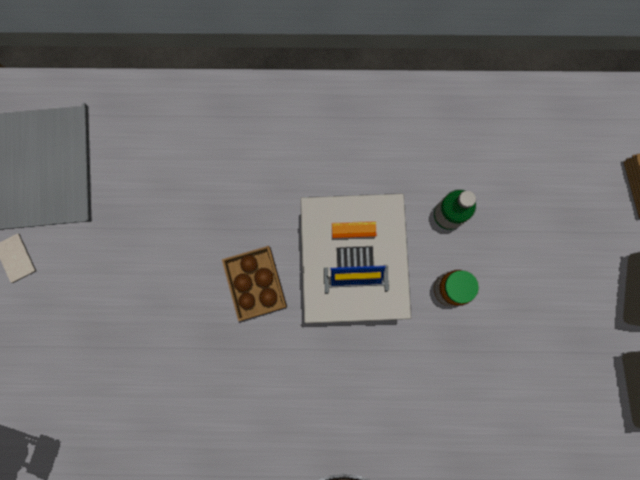

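The scene picture shows the tub, with the flap at about (318,186) raised, its grey inner face towards the camera and the orange lip at (291,218). The jar and bottle stand on one side and the punnet on the other. In the top picture the lid spans columns 302–410 and rows 195–323. The lip is at (354,230), the yellow ridge at (358,276), and the hinge is on the robot's side.

Run:
```python
from h import *
from scipy.optimize import least_squares
np.set_printoptions(precision=3,suppress=True)
p=capture("top");q=capture("scene")
cor=np.array([[302,197],[404,195],[410,320],[304,323]])
W=np.array([onz(p,c,.125) for c in cor]);print(W)
def blob(im,f):
    b,g,r=[im[...,i].astype(int) for i in range(3)];m=f(b,g,r).astype(np.uint8)
    n,l,st,c=cv2.connectedComponentsWithStats(m);return [(st[i],c[i].round(1)) for i in np.argsort(-st[1:,4])[:3]+1],l
yl=lambda b,g,r:(r>150)&(g>120)&(b<100)
orr=lambda b,g,r:(r>180)&(g<140)&(b<90)
bl=lambda b,g,r:(b>70)&(r<50)&(g<90)
for n,im in(("top",p["pixels"]),("scene",q["pixels"])):
    for k,f in(("y",yl),("o",orr)):print(n,k,blob(im,f)[0][:2])
c=W.mean(0);ax=(W[0]+W[1]-W[2]-W[3])/2;yaw=np.arctan2(ax[1],ax[0])
ay=(W[0]+W[3]-W[1]-W[2])/2;print("center",c,"yaw",np.degrees(yaw),np.degrees(np.arctan2(-ay[0],ay[1])),np.linalg.norm(ax),np.linalg.norm(ay))
# scene: flap region corners
R=regions_of(q,"flap")[0]["pixels"].astype(np.uint8)
cn=max(cv2.findContours(R,0,1)[0],key=cv2.contourArea)[:,0];print("flap hull scene",cv2.approxPolyDP(cn,3,True)[:,0] if 0 else cv2.approxPolyDP(cn.reshape(-1,1,2),3,True)[:,0].tolist())
R=regions_of(p,"flap")[0]["pixels"].astype(np.uint8);cn=max(cv2.findContours(R,0,1)[0],key=cv2.contourArea)
print("flap top",cv2.approxPolyDP(cn,2,True)[:,0].tolist(),cv2.minAreaRect(cn))
for t,h in(("spawn_jar",.11),("mist_bottle",.1),("mushroom_punnet",.04)):
    r=regions_of(p,t)
    if r:print(t,onz(p,r[0]["pixel"],h))
ca,sa=np.cos(yaw),np.sin(yaw)
def tub(x,y,z):return np.array([c[0]+ca*x-sa*y,c[1]+sa*x+ca*y,.125+z])
def flap(r,y,n,th):return tub(-.055+r*np.cos(th)-n*np.sin(th),y,.005+r*np.sin(th)+n*np.cos(th))
print("lip mid top",proj(p,tub(.05,0,.014)),proj(q,tub(.05,0,.014)))
for th in np.arange(1.1,2.05,.1):
    print(round(th,2),"ridge top",proj(p,flap(.0625,0,.012,th))[0],"scene edge corners",proj(q,flap(.085,-.048,0,th))[0],proj(q,flap(.085,.048,0,th))[0])
```

```text
[[ 0.659  0.088  0.125]
 [ 0.665 -0.108  0.125]
 [ 0.428 -0.117  0.125]
 [ 0.42   0.08   0.125]]
top y [(array([336, 273,  44,   6, 150], dtype=int32), array([357.4, 275.5])), (array([347, 222,  29,   4,  81], dtype=int32), array([362. , 223.1]))]
top o []
scene y [(array([ 42, 175,  60,  25, 696], dtype=int32), array([ 73.1, 186.8])), (array([277, 208,   9,   4,   9], dtype=int32), array([281., 209.]))]
scene o [(array([273, 208,  39,  18, 341], dtype=int32), array([292.6, 216.7])), (array([ 80, 175,   1,   1,   1], dtype=int32), array([ 80., 175.]))]
center [ 0.543 -0.014  0.125] yaw 1.972727840686604 1.9154741959554027 0.23849984234883226 0.1966764721753486
flap hull scene [[297, 167], [306, 193], [340, 205], [333, 175]]
flap top [[384, 266], [376, 264], [331, 267], [329, 284], [362, 285], [379, 282]] ((356.52215576171875, 275.33184814453125), (20.0222225189209, 56.075531005859375), 86.18592071533203)
spawn_jar [ 0.483 -0.201  0.11 ]
mist_bottle [ 0.641 -0.202  0.1  ]
mushroom_punnet [0.505 0.186 0.04 ]
lip mid top [[354.43  230.475]] [[292.679 215.235]]
1.1 ridge top [357.265 274.871] scene edge corners [294.45  167.692] [331.504 179.761]
1.2 ridge top [357.419 278.326] scene edge corners [296.791 164.894] [333.839 176.803]
1.3 ridge top [357.558 281.885] scene edge corners [299.225 162.412] [336.252 174.169]
1.4 ridge top [357.681 285.506] scene edge corners [301.724 160.27 ] [338.714 171.886]
1.5 ridge top [357.786 289.146] scene edge corners [304.258 158.49 ] [341.196 169.975]
1.6 ridge top [357.873 292.761] scene edge corners [306.799 157.085] [343.67  168.454]
1.7 ridge top [357.939 296.309] scene edge corners [309.318 156.068] [346.108 167.334]
1.8 ridge top [357.985 299.748] scene edge corners [311.789 155.443] [348.486 166.62 ]
1.9 ridge top [358.009 303.036] scene edge corners [314.186 155.21 ] [350.778 166.314]
2.0 ridge top [358.012 306.137] scene edge corners [316.484 155.366] [352.961 166.412]
```

jog_arm(moves=[[[0, 0, 0], -9.5, 0], [[0, 0, 0], -9.5, 0], [[2, 5.5, 0], 0, 0], [[2, 5.5, 0], 0, 0], [[2, 5.5, 0], 0, 0], [[2, 5.5, 0], 0, 0], [[2, 5.5, 0], 0, 0], [[2, 5.5, 0], 0, 0], [[2, 5.5, 0], 0, 0], [[2, 5.5, 0], 0, 0], [[2, 5.5, 0], 0, 0], [[2, 5.5, 0], 0, 0]], newtons=20)

```text
time_s: 2.55
tcp_pos: [0.417, 0.1007, 0.2272]
eef_rot: [-179.9, -0.1, 2.0]
contact_force: [2.3, 0.4, 0.0]
gripper_width: 0.0003
gripper_force: 0.0
```

jog_arm(moves=[[[1.5, 4, 0], 0, 0], [[1.5, 4, 0], 0, 0], [[0.5, 3.5, 0.5], 0, 0], [[0, 0, 2.5], 0, 0], [[0, 0, 2.2], 0, 0], [[0, 0, 0], 0, 0]])

```text
time_s: 3.3
tcp_pos: [0.4544, -0.0119, 0.1735]
eef_rot: [180.0, 0.2, 1.9]
contact_force: [-0.2, 0.6, 0.2]
gripper_width: 0.0
gripper_force: 0.0
```

```bash
cat > loc.py <<'E'
from h import *
np.set_printoptions(precision=4,suppress=True)
C=np.array([.543,-.014,.125]);a=np.radians(1.95)
def tubf():
    s=get_state();d=s["tcp_pos"]-C;ca,sa=np.cos(a),np.sin(a)
    print("tub frame TCP",1000*np.array([ca*d[0]+sa*d[1],-sa*d[0]+ca*d[1],d[2]]),s["eef_rot"],s["contact_force"],s["time_s"])
E
python3 - <<'E'
from loc import *
tubf()
for th in [1.15,1.05,.95,.85,.75,.65,.55,.45,.35,.25,.15,.05,0,-.04]:
    P=lambda r,n:np.array([-55+r*np.cos(th)-n*np.sin(th),5+r*np.sin(th)+n*np.cos(th)])
    f=P(52,2);x=min(f[0],P(60,12)[0],P(65,12)[0]);print(th,"TCP x,z above lid",x-9.5,f[1])
E
```

```text
tub frame TCP [-88.4689   5.0969  48.4903] [179.9513   0.1584   1.9082] [-0.1922  0.5736  0.2188] 3.3
1.15 TCP x,z above lid -50.943920830076806 53.28069977531541
1.05 TCP x,z above lid -45.05481583362459 51.10114982667234
0.95 TCP x,z above lid -39.36000068963947 48.4609724279752
0.85 TCP x,z above lid -33.916376108584586 45.38654735906518
0.75 TCP x,z above lid -28.778332987850757 41.90859325896102
0.65 TCP x,z above lid -24.31401528692117 38.06186069537217
0.55 TCP x,z above lid -21.214099310767022 33.884784948513285
0.45 TCP x,z above lid -18.54668174588326 29.419101978489326
0.35 TCP x,z above lid -16.338414546847197 24.709431413378226
0.25 TCP x,z above lid -14.611361989555519 19.80283072465648
0.15 TCP x,z above lid -13.382780212273 14.748325044499245
0.05 TCP x,z above lid -12.664944798003106 9.596417322865205
0 TCP x,z above lid -12.5 7.0
-0.04 TCP x,z above lid -12.461615785255876 4.918954835616979
```

jog_arm(moves=[[[2, 0.5, -0.4], 0, 0], [[1.7, 0, 0], 0, 0], [[0.6, 0, 0.2], 0, 0], [[0.6, 0, 0.3], 0, 0], [[0.5, 0, 0.3], 0, 0], [[0.5, 0, 0.4], 0, 0], [[0.4, 0, 0.4], 0, 0], [[0.3, 0, 0.4], 0, 0], [[0.3, 0, 0.4], 0, 0]])

```text
time_s: 4.42
tcp_pos: [0.5247, -0.014, 0.1543]
eef_rot: [-180.0, -0.0, 1.9]
contact_force: [-1.1, 0.0, 1.7]
gripper_width: 0.0008
gripper_force: 0.6
```

Run:
```python
from loc import *
tubf()
p=capture("scene");cv2.imwrite("pics/s1.png",cv2.resize(p["pixels"][130:270,210:430],None,fx=3,fy=3))
```

```text
tub frame TCP [-18.2682   0.5965  29.3225] [-179.9955   -0.0042    1.9388] [-1.0732  0.043   1.7457] 4.425
```

View pics/s1.png

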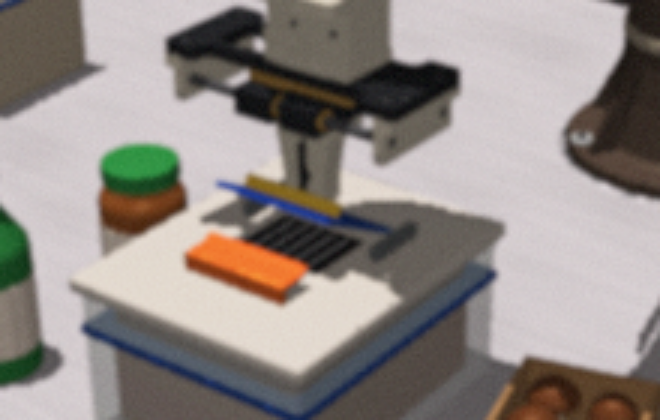

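The crop shows the flap folded most of the way, at about 0.45 rad, with the fingertip behind the yellow ridge at (300,195) in the crop. The lip is clear at (250,268).

jog_arm(moves=[[[0.2, 0, 0.5], 0, 0], [[0.2, 0, 0.5], 0, 0], [[0.1, 0, 0.5], 0, 0], [[0, 0, 0.5], 0, 0], [[0, 0, 0.3], 0, 0], [[0, 0, 0], 0, 0]])

```text
time_s: 5.22
tcp_pos: [0.5297, -0.0139, 0.132]
eef_rot: [180.0, -0.0, 2.0]
contact_force: [-0.5, 0.3, 6.3]
gripper_width: 0.0004
gripper_force: 2.7
```

```bash
python3 -c "
from loc import *
tubf()"
```

```text
tub frame TCP [-13.2455   0.5098   7.0268] [179.9879  -0.0291   1.9559] [-0.4704  0.3015  6.3062] 5.225
```

jog_arm(moves=[[[0.4, 0, 0], 0, 0], [[0.4, 0, 0], 0, 0], [[0.4, 0, 0], 0, 0], [[0.4, 0, 0], 0, 0], [[0.4, 0, 0], 0, 0], [[0.4, 0, 0], 0, 0], [[0, 0, 0], 0, 0]])

```text
time_s: 6.1
tcp_pos: [0.5532, -0.0129, 0.1319]
eef_rot: [-180.0, 0.0, 1.9]
contact_force: [-2.5, 2.1, 7.6]
gripper_width: 0.0004
gripper_force: 3.5
```

Run:
```python
from loc import *
tubf()
p=capture("scene");cv2.imwrite("pics/s2.png",cv2.resize(p["pixels"][150:270,230:400],None,fx=4,fy=4))
```

```text
tub frame TCP [10.2213  0.7054  6.9025] [-179.9931    0.034     1.9387] [-2.4969  2.1201  7.6022] 6.1
```

View pics/s2.png

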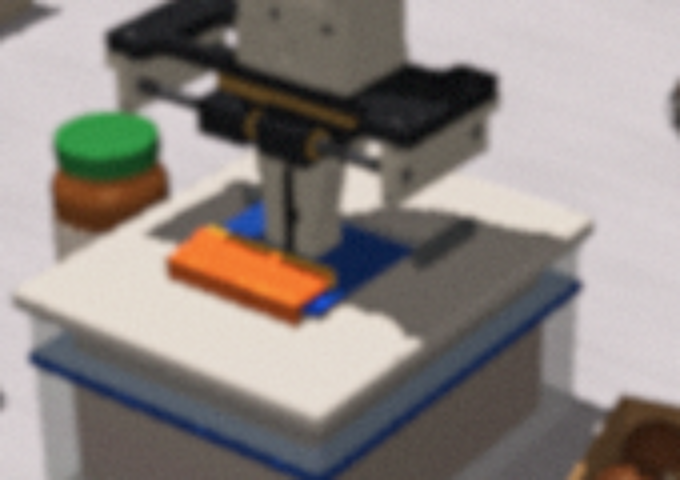

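The crop shows the flap lying flat and entering beneath the orange lip, with its blue corner visible at (320,305). The ridge is just behind the flare, so about 11 mm is left.

jog_arm(moves=[[[0.4, 0, 0], 0, 0], [[0.4, 0, 0], 0, 0], [[0.3, 0, 0], 0, 0], [[0.2, 0, 0], 0, 0], [[0.2, 0, 0], 0, 0], [[0, 0, 0], 0, 0]])

```text
time_s: 6.9
tcp_pos: [0.5661, -0.0134, 0.1314]
eef_rot: [179.9, 0.3, 1.9]
contact_force: [-7.6, 0.2, 9.1]
gripper_width: 0.0006
gripper_force: 6.1
```

```bash
python3 -c "
from loc import *
tubf()"
```

```text
tub frame TCP [23.1097 -0.1523  6.388 ] [179.9398   0.2613   1.9196] [-7.639   0.2331  9.1029] 6.9
```

jog_arm(moves=[[[0.2, 0, 0], 0, 0], [[0.2, 0, 0], 0, 0], [[0.2, 0, 0], 0, 0], [[0, 0, 0], 0, 0]])

```text
time_s: 7.4
tcp_pos: [0.5666, -0.0138, 0.1303]
eef_rot: [179.9, 0.8, 1.9]
contact_force: [-24.0, 3.0, 18.8]
gripper_width: 0.0004
gripper_force: 15.4
```

```bash
python3 -c "
from loc import *
tubf()"
```

```text
tub frame TCP [23.6398 -0.6352  5.3076] [179.9007   0.8405   1.8554] [-23.9762   2.9934  18.8229] 7.4
```

The force has risen to 24 N with almost no motion, so the flap is at the end stop. I'll back off slightly and lift straight up.

jog_arm(moves=[[[-0.7, 0, 0], 0, 0], [[0, 0, -0.3], 0, 0], [[-0.1, 0, -0.5], 0, 0], [[0, 0, -2], 0, 0], [[0, 0, -4], 0, 0], [[0, 0, -4], 0, 0], [[-5, 0, -2], 0, 0], [[-5, 0, 0], 0, 0], [[0, 0, 0], 0, 0], [[0, 0, 0], 0, 0]])

```text
time_s: 8.65
tcp_pos: [0.4672, -0.0158, 0.2603]
eef_rot: [-180.0, -0.1, 2.0]
contact_force: [0.2, -0.2, 0.3]
gripper_width: 0.0004
gripper_force: 0.0
```

Run:
```python
from loc import *
tubf()
p=capture("scene");cv2.imwrite("pics/s3.png",cv2.resize(p["pixels"][150:290,200:400],None,fx=4,fy=4))
t=capture("top");b,g,r=[t["pixels"][...,i].astype(int) for i in range(3)]
for k,h in(("spawn_jar",.11),("mist_bottle",.1),("mushroom_punnet",.04)):
    R=regions_of(t,k)
    if R:print(k,onz(t,R[0]["pixel"],h))
```

```text
tub frame TCP [-75.8144   0.7986 135.277 ] [-179.9699   -0.1108    1.9606] [ 0.2162 -0.1532  0.2778] 8.65
spawn_jar [ 0.4797 -0.2047  0.11  ]
mist_bottle [ 0.6424 -0.2084  0.1   ]
mushroom_punnet [0.5397 0.2007 0.04  ]
```

View pics/s3.png

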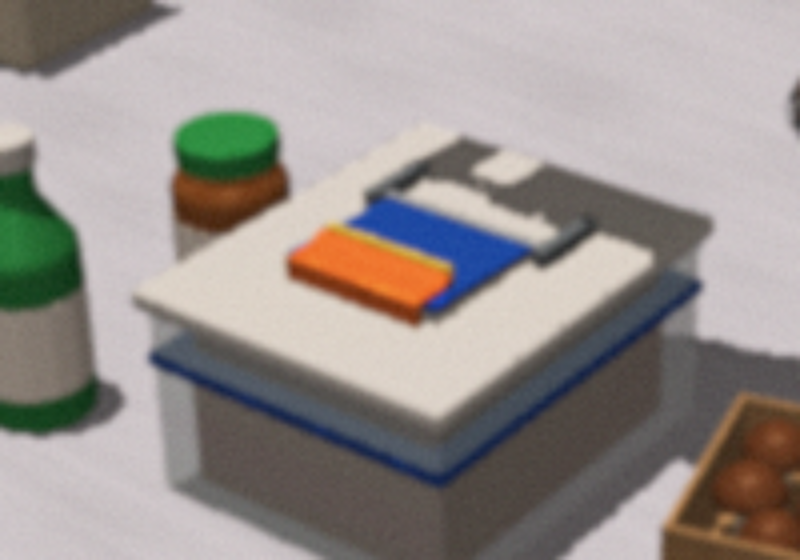

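The crop shows the flap flat and tucked under the lip at (370,270), with nothing touching it. The jar and bottle stand where they were. The punnet reading is off by about 3 cm, probably because the gripper now hides part of it from the top camera; the arm never came near it.

```bash
python3 -c "
from plant import close_job
print(close_job())"
```

```text
the job is handed in; nothing more can be done
None
```

The vent is closed: the flap lies flat and is fully home under the orange lip, the arm is clear, and the job was handed in at about 9 s; the last top-camera reading put the punnet about 3.8 cm from its first one, probably because the gripper partly hid it, and I did not measure it again.

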